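Put the kitchen timer away in the push-to-open drawer

TASK

Press the front of the small push-to-open drawer box gently inwards until its touch latch lets go and the drawer springs out, set the white kitchen timer down upright inside the drawer, then press the front in again until it latches and stays shut. Press only until you feel the rubber stop: forcing it against the stop (over about 18 N) breaks the latch. Do not drop the timer, and leave the bottle, the ice tray and the glass rack where they stand.

Things in the scene. Friction and masses are not known exactly. Their poses are not given: they have to be found in the camera images.
- unit: Low white drawer box, fixed to the counter: carcass 190 deep (x) x 200 wide (y) x 75 high mm. Origin: centre of its underside; its front faces its own -x. The gripper's body passes freely over its top if it stays above 75 mm. Latched, the drawer's front panel stands 22 mm proud of the carcass, its outer face 131 mm from the origin along -x.
- drawer_face (a point): Centre of the outer face of the drawer's wooden, handle-less front panel (200 wide x 69 high x 14 thick mm, top 75 mm above the counter), 40 mm up. Press the face with the fingertips, best 50 to 70 mm up, towards the box's +x. The spring pushes out with 2 to 4 N; pressing takes 3 to 7 N all the way. A firm 8 to 13 N means the rubber stop is reached and the latch has tripped; over 18 N breaks it.
- drawer_floor (a point): Centre of the inner floor of the drawer tray, 14 mm above the counter. The tray is 113 (x) x 166 (y) mm inside, walls 36 mm high; the front panel's back is its front wall. When the drawer is out (75 mm), the foremost 97 mm of the tray lie clear of the carcass.
- drawer (a joint): Drawer travel in m: 0 = shut and latched, 0.075 = sprung fully out, negative = pressed in. Push-push latch: pressed 6 to 18 mm in past 0 (hidden, differs per box) it trips; about 0.5 mm deeper a rubber stop (14 N per mm) is felt. Let go after that, a latched drawer springs out, an open one returns to 0 and stays. Let go earlier, it goes back as it was. Hold 0.2 s before letting go.
- timer: White plastic kitchen timer lying on the counter, a block 56 (x) x 44 (y) x 34 high mm, 90 g, with a dark display and two round buttons on top. Origin: centre of its underside. Grip it across its 44 mm (y).
- bottle: Green glass bottle with a metal twist cap, 68 mm diameter, 260 mm high, upright. Leave alone. Origin: centre of its underside.
- ice_tray: Light blue ice tray, 100 x 150 x 32 mm. Leave alone. Origin: centre of its underside.
- rack: Blue slotted plastic glass rack 200 x 200 mm with four upturned tumblers, 125 mm high in all. Leave alone. Origin: centre of its underside.
There are look-alikes about, which are no part of the job. Of the things shaped like the timer, the white one is meant.

How it is judged:
By the outcome, as a careful person would: the job done as asked, in the order asked, and still so for the second after the job is handed in, with the robot touching nothing.
It also fails if it takes over 72 s, if anything falls off the work surface, if the arm or the gripper's body presses on something with over 40 N, if the wrist force passes 120 N, or if a joint passes its speed limit or range.

ROBOT

A 6-joint arm with a two-finger parallel gripper is mounted at the origin on the work surface. World frame = base frame: x ahead of the robot, y to its left, z up, the work surface at z = 0. Lengths are in m, angles in degrees, forces in N, time in s.
With the tool pointing down it reaches from about 0.3 to 0.75 m from the base axis. Payload 8.5 kg.
Tool frame: the origin (TCP) lies on the centre line of the jaws, within the pads' length; the fingertips stand 11 mm ahead of it and the grasp point (between the pads) lies 8 mm behind it; x points along the fingers, y is the direction in which the jaws open and shut, and the axes are right-handed (so a half turn about x gives the same grasp; the last joint's range is limited). The gripper opens to 85 mm and grips with 20 to 120 N. Pads are 22 mm wide; open, the fingers measure 114 mm over their backs; the gripper's body (76 mm by 85 mm) begins 54 mm behind the grasp point. The pads swing forward as they close: fully open they stand 13 mm farther back than shut.
Start: joints at [61.977, 21.807, 74.336, -0, 83.858, -12.336], TCP at [0.149, 0.529, 0.242] pointing down, gripper open.
Joint ranges: [-178.18, 178.18], [-50.72, 133.34], [12.68, 142.11], [-81.47, 261.47], [9.98, 163.14], [-165.26, 165.26]. Speed limits (degrees/s): [136.94, 136.94, 180, 180, 180, 180].

INTERFACE

Orientations are given as a 3x3 rotation matrix whose columns are the frame's x, y, z axes.
In Python, from rig import env gives the robot as it stands.
- The arm moves only by the tool carry_out, never from a script. Its argument "motion" is a list that holds one entry, the list of rows, each a list of 7 numbers: the shift along the tool's x, y, z in cm, then the turn, a rotation vector about the tool's x, y, z in rad, then the finger opening in cm, from 0 to 8.54. A call has 1 to 5 rows; each row is the pose to reach, as a shift and turn from the pose commanded when the call began, along the tool's axes at that moment; what a row does not reach only later rows make up. A row lasts 1/12 s, in which the tool goes at most 41.7 mm and 7.16 degrees, less where a joint would pass 70% of its speed; a pose out of reach is approached as far as the arm can. A call with a gripper value outside its range is refused whole. The fingers move at their own pace and stop on an object; "grip_force" is the grip in N (left out, the last holds). Time passes only in rows, so rows that repeat a pose let the fingers close. It gives the time, the measured TCP pose, the force and the opening at its end, in the units of the state.
- env.observe(): the state, without advancing time (a new reading comes with each control period).
- env.get_image(name): name is "scene" or "top"; returns a dict with "image" (400x640x3 uint8, red, green, blue), "fov_y" (degrees; the focal length in pixels is half the picture's height over the tangent of half this angle, whatever the lens; pixels are square), "cx", "cy" (the principal point, pixels), "R" (3x3) and "t" (3): a world point X has camera coordinates R X + t. Camera axes: x right, y down, z forward; pixel columns grow to the right and rows downward; lengths in m; the calibration is good to about 2 mm. A picture is of the moment at which its call begins. There is no depth.
- env.close_job(): hands the job in, once; it reports no verdict.
The state is a dict: "time_s": time; "q": joint angles; "qvel": joint speeds; "joint_efforts": joint torques, N m; "position": TCP position; "tool_rot": TCP orientation; "ft_force": force on the tool from outside, world axes, zero at the start; "wrist_torque": the same for the moment, N m; "grip_width": finger opening in m.
Only numpy, scipy, OpenCV 4.12 (cv2) and the standard library are available. Lean on these libraries where they do the work, as an engineer would, in place of code of your own. Each camera call takes 0.05 s, during which the arm holds its last target. There are 200 camera calls.

## Working session

There is one attempt and no reset: what is moved stays moved. The work goes in short steps, Python scripts to look and compute and a tool call to move; the robot and the scene stay as the last step left them, time stands still between calls to the robot, and variables do not carry over. Pictures are saved under pics/ and viewed, on a budget of 10 in all, crops included, one or two more only if the job needs it, and the job is handed in when it is done.

Besides the shell and the picture viewer there is one more tool, called after "Request:" as name([rows], argument=value, ...), one row to a line, values as JSON. carry_out: Moves the arm, as the interface text tells. Its arguments: {"type":"object","properties":{"motion":{"type":"array","items":{"type":"array","items":{"type":"array","items":{"type":"number"}}}},"grip_force":{"type":"number"}},"required":["motion"]}

```bash
mkdir -p pics; ls; cat > h.py <<'E'
import numpy as np, cv2
from rig import env
def cast(im,u,v,z):
    f=im["image"].shape[0]/2/np.tan(np.radians(im["fov_y"])/2)
    R=np.array(im["R"]);t=np.array(im["t"])
    d=R.T@np.array([(u-im["cx"])/f,(v-im["cy"])/f,1]);c=-R.T@t
    return c+d*(z-c[2])/d[2]
def proj(im,X):
    f=im["image"].shape[0]/2/np.tan(np.radians(im["fov_y"])/2)
    p=np.array(im["R"])@np.array(X)+np.array(im["t"])
    return np.array([im["cx"]+f*p[0]/p[2],im["cy"]+f*p[1]/p[2]])
E
python3 - <<'E'
from h import *
for n in("top","scene"):
    im=env.get_image(n);cv2.imwrite(f"pics/{n}0.png",im["image"][:,:,::-1])
    print(n,im["fov_y"],im["cx"],im["cy"],np.round(-np.array(im["R"]).T@im["t"],3),np.round(im["R"],2).tolist())
s=env.observe();print({k:np.round(v,3).tolist() for k,v in s.items()})
E
```

```text
pics
top 42.23334365618553 319.5577752595929 196.07067785822562 [ 0.289 -0.02   1.618] [[-0.02, -1.0, 0.01], [-0.99, 0.02, -0.17], [0.17, -0.01, -0.99]]
scene 52.84028102054913 321.9198727515268 203.4862032778442 [1.202 0.184 0.785] [[-0.28, 0.96, 0.01], [0.7, 0.21, -0.68], [-0.66, -0.18, -0.73]]
{'time_s': 0.1, 'q': [61.977, 21.838, 74.379, -0.001, 83.858, -12.333], 'qvel': [-0.043, -0.082, -0.076, -0.05, 0.069, -0.007], 'joint_efforts': [0.003, -44.922, -23.166, -0.0, 0.004, -0.0], 'position': [0.149, 0.529, 0.242], 'tool_rot': [[-0.001, 0.27, 0.963], [-0.001, 0.963, -0.27], [-1.0, -0.001, -0.0]], 'ft_force': [0.698, 0.246, -0.137], 'wrist_torque': [0.041, -0.012, -0.011], 'grip_width': 0.086}
```

View pics/top0.png

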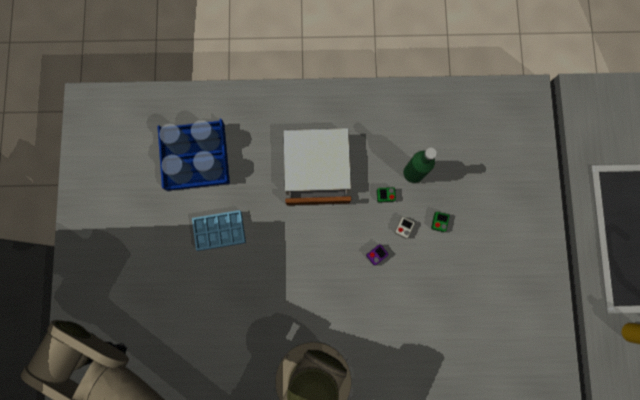

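View pics/scene0.png

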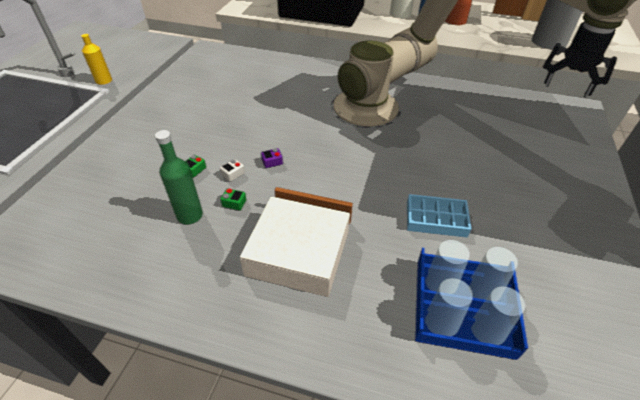

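The unit is at about top (317,165), with its brown front at (318,200). There are four timer-like blocks in the top view: white (405,227), green (386,195), green (440,221) and purple (378,254). The white one is meant. I'll confirm it in a crop and measure.

```bash
python3 - <<'E'
from h import *
im=env.get_image("top");a=im["image"]
cv2.imwrite("pics/crop1.png",cv2.resize(a[110:275,270:460],None,fx=4,fy=3.6,interpolation=cv2.INTER_CUBIC)[:, :, ::-1])
hsv=cv2.cvtColor(a,cv2.COLOR_RGB2HSV)
def big(m,box):
    z=np.zeros_like(m);x0,y0,x1,y1=box;z[y0:y1,x0:x1]=m[y0:y1,x0:x1]
    c=max(cv2.findContours(z,0,1)[0],key=cv2.contourArea);return c
def rep(n,c,z):
    r=cv2.minAreaRect(c);P=np.array([cast(im,*p,z)[:2] for p in cv2.boxPoints(r)])
    w=cv2.minAreaRect((np.array([cast(im,*p[0],z)[:2] for p in c])*1000).astype(np.float32))
    print(n,np.round(r[0],1),"world",np.round(w[0],1),np.round(w[1],1),round(w[2],1),np.round(cv2.boxPoints(w)).tolist())
wh=((hsv[...,1]<40)&(hsv[...,2]>150)).astype(np.uint8)
rep("roof",big(wh,(270,115,365,200)),.075)
br=((hsv[...,0]<18)&(hsv[...,1]>110)).astype(np.uint8)
rep("front",big(br,(270,185,365,215)),.075)
t=cv2.morphologyEx(wh,cv2.MORPH_CLOSE,np.ones((9,9)))
rep("timer",big(t,(392,210,422,243)),.034)
E
```

```text
roof [316.2 159.2] world [663.6 -26.5] [184.3 196.1] 0.9 [[570.0, 70.0], [573.0, -126.0], [757.0, -123.0], [754.0, 73.0]]
front [317.6 199.9] world [536.3 -28.2] [ 21.1 196.5] 0.4 [[525.0, 70.0], [527.0, -127.0], [548.0, -126.0], [546.0, 70.0]]
timer [401.2 229.6] world [ 445.8 -283.4] [22.8 20.9] 57.5 [[431.0, -287.0], [448.0, -299.0], [461.0, -279.0], [443.0, -268.0]]
```

View pics/crop1.png

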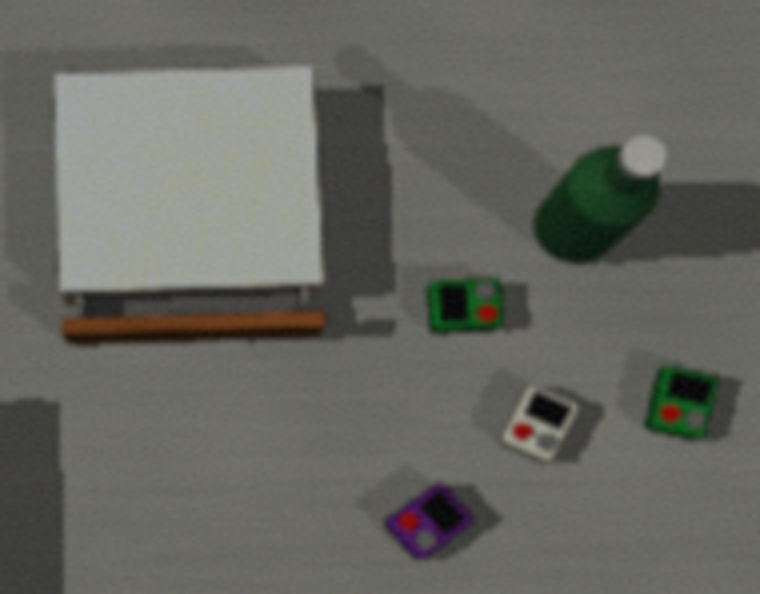

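The crop confirms the white timer at crop (541,421), which is top px (405,227), with a dark display and two buttons. Next I'll cast its corners and work out the first move.

```bash
cat >> h.py <<'E'
from scipy.spatial.transform import Rotation as Ro
def Rdown(yaw): # tool z (heading) at yaw deg from world x, tool x down
    c,s=np.cos(np.radians(yaw)),np.sin(np.radians(yaw))
    return np.array([[0,-s,c],[0,c,s],[-1,0,0]])
def delta(p,yaw):
    s=env.observe();R=np.array(s["tool_rot"])
    print("t",round(float(s["time_s"]),2),"pos",np.round(s["position"],4),"F",np.round(s["ft_force"],2),"w",round(float(s["grip_width"]),4))
    print("shift cm",np.round(R.T@(np.array(p)-s["position"])*100,2),"rv",np.round(Ro.from_matrix(R.T@Rdown(yaw)).as_rotvec(),3))
E
python3 - <<'E'
from h import *
print(np.diag([1,1,1])@Rdown(0), np.linalg.det(Rdown(0)))
im=env.get_image("top")
for n,P in dict(white=[(535,383),(580,398),(548,462),(503,440)],g=[(430,281),(502,278),(503,328),(432,332)],g2=[(660,366),(719,374),(708,438),(648,428)],p=[(438,485),(472,518),(425,556),(388,522)]).items():
    W=np.array([cast(im,270+(x+.5)/4-.5,110+(y+.5)/3.6-.5,.034)[:2] for x,y in P])*1000
    print(n,np.round(W.mean(0)),np.round(W).tolist(),[round(float(np.linalg.norm(W[i]-W[i-1]))) for i in range(4)])
    d=(W[0]+W[1]-W[2]-W[3])/2; print("  display dir yaw",round(float(np.degrees(np.arctan2(d[1],d[0]))),1))
delta([.48,-.027,.18],0.8)
E
```

```text
[[ 0.  0.  1.]
 [ 0.  1.  0.]
 [-1.  0.  0.]] 1.0
white [ 455. -296.] [[488.0, -292.0], [474.0, -326.0], [420.0, -299.0], [439.0, -265.0]] [55, 37, 61, 39]
  display dir yaw -27.8
g [ 557. -242.] [[578.0, -214.0], [580.0, -271.0], [536.0, -269.0], [533.0, -214.0]] [45, 56, 44, 55]
  display dir yaw -0.8
g2 [ 470. -406.] [[501.0, -389.0], [493.0, -435.0], [438.0, -423.0], [447.0, -377.0]] [55, 46, 56, 47]
  display dir yaw -12.6
p [ 372. -207.] [[402.0, -214.0], [374.0, -239.0], [342.0, -202.0], [371.0, -175.0]] [50, 38, 48, 40]
  display dir yaw -51.1
t 0.2 pos [0.1486 0.5294 0.242 ] F [-0.35 -0.29 -0.39] w 0.0854
shift cm [  6.22 -44.6   46.95] rv [-0.288 -0.     0.001]
```

Request:
carry_out([
  [[6.2, -44.6, 47.0, -0.288, 0, 0, 0], [6.2, -44.6, 47.0, -0.288, 0, 0, 0], [6.2, -44.6, 47.0, -0.288, 0, 0, 0], [6.2, -44.6, 47.0, -0.288, 0, 0, 0], [6.2, -44.6, 47.0, -0.288, 0, 0, 0]],
], grip_force=40)

```text
time_s: 0.62
position: [0.2525, 0.3548, 0.2228]
tool_rot: [[0.0, -0.015, 1.0], [-0.0, 1.0, 0.015], [-1.0, -0.0, 0.0]]
ft_force: [1.2, 0.5, 0.9]
grip_width: 0.0256
```

```bash
python3 -c "
from h import *
delta([.48,-.027,.18],0.8)"
```

```text
t 0.62 pos [0.2525 0.3548 0.2228] F [1.18 0.53 0.86] w 0.0256
shift cm [  4.29 -38.52  22.17] rv [0.001 0.    0.   ]
```

Request:
carry_out([
  [[4.3, -38.5, 22.2, 0, 0, 0, 0], [4.3, -38.5, 22.2, 0, 0, 0, 0], [4.3, -38.5, 22.2, 0, 0, 0, 0], [4.3, -38.5, 22.2, 0, 0, 0, 0], [4.3, -38.5, 22.2, 0, 0, 0, 0]],
])

```text
time_s: 1.03
position: [0.3588, 0.1764, 0.203]
tool_rot: [[0.0, -0.014, 1.0], [0.0, 1.0, 0.014], [-1.0, 0.0, 0.0]]
ft_force: [2.1, 1.2, 0.5]
grip_width: -0.0001
```

```bash
python3 -c "
from h import *
delta([.48,-.027,.1],0.8)"
```

```text
t 1.03 pos [0.3588 0.1764 0.203 ] F [2.1  1.23 0.54] w -0.0001
shift cm [ 10.3  -20.52  11.83] rv [ 0.  0. -0.]
```

Request:
carry_out([
  [[10.3, -20.5, 11.8, 0, 0, 0, 0], [10.3, -20.5, 11.8, 0, 0, 0, 0], [10.3, -20.5, 11.8, 0, 0, 0, 0], [10.3, -20.5, 11.8, 0, 0, 0, 0], [10.3, -20.5, 11.8, 0, 0, 0, 0]],
])

```text
time_s: 1.45
position: [0.4565, 0.0122, 0.1191]
tool_rot: [[0.0, -0.014, 1.0], [0.0, 1.0, 0.014], [-1.0, 0.0, 0.0]]
ft_force: [1.7, 0.6, 0.8]
grip_width: 0.0003
```

```bash
python3 -c "
from h import *
delta([.495,-.027,.069],0.8)"
```

```text
t 1.45 pos [0.4565 0.0122 0.1191] F [1.66 0.61 0.81] w 0.0003
shift cm [ 5.01 -3.97  3.8 ] rv [-0.  0. -0.]
```

Request:
carry_out([
  [[4.0, -3.0, 2.5, 0, 0, 0, 0], [4.0, -3.0, 2.5, 0, 0, 0, 0], [4.0, -3.0, 2.5, 0, 0, 0, 0], [4.0, -3.0, 2.5, 0, 0, 0, 0], [4.0, -3.0, 2.5, 0, 0, 0, 0]],
])

```text
time_s: 1.87
position: [0.481, -0.0147, 0.0806]
tool_rot: [[0.0, -0.015, 1.0], [-0.0, 1.0, 0.015], [-1.0, -0.0, 0.0]]
ft_force: [0.4, 0.4, 0.4]
grip_width: -0.0003
```

```bash
python3 - <<'E'
from h import *
delta([.51,-.027,.069],0.8)
im=env.get_image("scene");a=im["image"][140:260,220:380]
cv2.imwrite("pics/s1.png",cv2.resize(a,None,fx=4,fy=4,interpolation=cv2.INTER_CUBIC)[:,:,::-1])
E
```

```text
t 1.87 pos [ 0.481  -0.0147  0.0806] F [0.38 0.45 0.42] w -0.0003
shift cm [ 1.16 -1.27  2.88] rv [0.001 0.    0.   ]
```

View pics/s1.png

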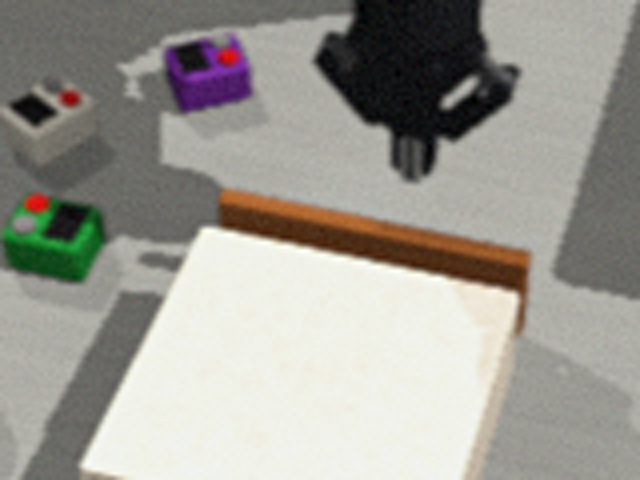

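The shut fingers (crop 410,160) stand in front of the middle of the brown panel (220–528, ~230). I'll lower and approach.

Request:
carry_out([
  [[1.2, -1.3, 1.0, 0, 0, 0, 0], [1.2, -1.3, 2.0, 0, 0, 0, 0], [1.2, -1.3, 2.8, 0, 0, 0, 0], [1.2, -1.3, 2.8, 0, 0, 0, 0], [1.2, -1.3, 2.8, 0, 0, 0, 0]],
])

```text
time_s: 2.33
position: [0.5095, -0.0274, 0.0685]
tool_rot: [[0.001, -0.015, 1.0], [-0.0, 1.0, 0.015], [-1.0, -0.0, 0.001]]
ft_force: [0.4, 0.1, 0.2]
grip_width: -0.0001
```

Request:
carry_out([
  [[0, 0, 0.2, 0, 0, 0, 0], [0, 0, 0.4, 0, 0, 0, 0], [0, 0, 0.6, 0, 0, 0, 0], [0, 0, 0.6, 0, 0, 0, 0], [0, 0, 0.6, 0, 0, 0, 0]],
])

```text
time_s: 2.75
position: [0.5155, -0.028, 0.0679]
tool_rot: [[-0.0, -0.014, 1.0], [-0.0, 1.0, 0.014], [-1.0, -0.0, -0.0]]
ft_force: [-0.3, 0.7, -0.8]
grip_width: -0.0004
```

Request:
carry_out([
  [[0, 0, 0.2, 0, 0, 0, 0], [0, 0, 0.4, 0, 0, 0, 0], [0, 0, 0.4, 0, 0, 0, 0], [0, 0, 0.4, 0, 0, 0, 0]],
])

```text
time_s: 3.08
position: [0.5196, -0.028, 0.0678]
tool_rot: [[0.0, -0.014, 1.0], [-0.0, 1.0, 0.014], [-1.0, -0.0, 0.0]]
ft_force: [-0.0, -0.4, -0.5]
grip_width: -0.0001
```

Request:
carry_out([
  [[0, 0, 0.1, 0, 0, 0, 0], [0, 0, 0.2, 0, 0, 0, 0], [0, 0, 0.2, 0, 0, 0, 0], [0, 0, 0.2, 0, 0, 0, 0]],
])

```text
time_s: 3.42
position: [0.5212, -0.0279, 0.0678]
tool_rot: [[-0.001, -0.014, 1.0], [0.0, 1.0, 0.014], [-1.0, 0.0, -0.001]]
ft_force: [-2.9, -1.1, 2.1]
grip_width: -0.0001
```

Request:
carry_out([
  [[0, 0, 0.1, 0, 0, 0, 0], [0, 0, 0.25, 0, 0, 0, 0], [0, 0, 0.4, 0, 0, 0, 0], [0, 0, 0.4, 0, 0, 0, 0], [0, 0, 0.4, 0, 0, 0, 0]],
])

```text
time_s: 3.83
position: [0.5257, -0.0278, 0.0678]
tool_rot: [[0.0, -0.014, 1.0], [0.0, 1.0, 0.014], [-1.0, 0.0, 0.0]]
ft_force: [-2.7, -0.8, 0.6]
grip_width: 0.0003
```

Request:
carry_out([
  [[0, 0, 0.04, 0, 0, 0, 0], [0, 0, 0.08, 0, 0, 0, 0], [0, 0, 0.08, 0, 0, 0, 0], [0, 0, 0.08, 0, 0, 0, 0]],
])

```text
time_s: 4.17
position: [0.5263, -0.0278, 0.0678]
tool_rot: [[-0.0, -0.014, 1.0], [0.0, 1.0, 0.014], [-1.0, 0.0, -0.0]]
ft_force: [-3.4, -0.1, -0.0]
grip_width: 0.0001
```

Request:
carry_out([
  [[0, 0, 0.04, 0, 0, 0, 0], [0, 0, 0.08, 0, 0, 0, 0], [0, 0, 0.08, 0, 0, 0, 0], [0, 0, 0.08, 0, 0, 0, 0]],
])

```text
time_s: 4.5
position: [0.5271, -0.0278, 0.0678]
tool_rot: [[-0.0, -0.014, 1.0], [0.0, 1.0, 0.014], [-1.0, 0.0, -0.0]]
ft_force: [-3.6, -0.1, -0.2]
grip_width: -0.0002
```

Request:
carry_out([
  [[0, 0, 0.04, 0, 0, 0, 0], [0, 0, 0.08, 0, 0, 0, 0], [0, 0, 0.08, 0, 0, 0, 0], [0, 0, 0.08, 0, 0, 0, 0]],
])

```text
time_s: 4.83
position: [0.5279, -0.0278, 0.0678]
tool_rot: [[-0.0, -0.014, 1.0], [0.0, 1.0, 0.014], [-1.0, 0.0, -0.0]]
ft_force: [-5.1, -0.4, 0.2]
grip_width: -0.0002
```

Request:
carry_out([
  [[0, 0, 0.04, 0, 0, 0, 0], [0, 0, 0.04, 0, 0, 0, 0], [0, 0, 0.04, 0, 0, 0, 0]],
])

```text
time_s: 5.08
position: [0.5283, -0.0278, 0.0678]
tool_rot: [[-0.0, -0.014, 1.0], [0.0, 1.0, 0.014], [-1.0, 0.0, -0.0]]
ft_force: [-4.5, -1.1, -0.3]
grip_width: -0.0004
```

Just noise, so carry on.

Request:
carry_out([
  [[0, 0, 0.04, 0, 0, 0, 0], [0, 0, 0.08, 0, 0, 0, 0], [0, 0, 0.08, 0, 0, 0, 0], [0, 0, 0.08, 0, 0, 0, 0]],
])

```text
time_s: 5.42
position: [0.5291, -0.0278, 0.0678]
tool_rot: [[-0.0, -0.014, 1.0], [0.0, 1.0, 0.014], [-1.0, 0.0, 0.0]]
ft_force: [-4.1, -0.8, -1.5]
grip_width: 0.0003
```

Request:
carry_out([
  [[0, 0, 0.04, 0, 0, 0, 0], [0, 0, 0.08, 0, 0, 0, 0], [0, 0, 0.08, 0, 0, 0, 0], [0, 0, 0.08, 0, 0, 0, 0]],
])

```text
time_s: 5.75
position: [0.5299, -0.0278, 0.0678]
tool_rot: [[-0.0, -0.014, 1.0], [0.0, 1.0, 0.014], [-1.0, 0.0, 0.0]]
ft_force: [-2.9, -0.6, -1.6]
grip_width: 0.0002
```

Request:
carry_out([
  [[0, 0, 0.04, 0, 0, 0, 0], [0, 0, 0.08, 0, 0, 0, 0], [0, 0, 0.08, 0, 0, 0, 0], [0, 0, 0.08, 0, 0, 0, 0]],
])

```text
time_s: 6.08
position: [0.5307, -0.0278, 0.0678]
tool_rot: [[-0.0, -0.014, 1.0], [0.0, 1.0, 0.014], [-1.0, 0.0, -0.0]]
ft_force: [-3.8, -0.1, -1.4]
grip_width: 0.0001
```

Request:
carry_out([
  [[0, 0, 0.04, 0, 0, 0, 0], [0, 0, 0.08, 0, 0, 0, 0], [0, 0, 0.08, 0, 0, 0, 0], [0, 0, 0.08, 0, 0, 0, 0]],
])

```text
time_s: 6.42
position: [0.5315, -0.0278, 0.0678]
tool_rot: [[0.0, -0.014, 1.0], [0.0, 1.0, 0.014], [-1.0, 0.0, 0.0]]
ft_force: [-3.4, -0.5, -2.8]
grip_width: -0.0002
```

Request:
carry_out([
  [[0, 0, 0.04, 0, 0, 0, 0], [0, 0, 0.08, 0, 0, 0, 0], [0, 0, 0.08, 0, 0, 0, 0], [0, 0, 0.08, 0, 0, 0, 0]],
])

```text
time_s: 6.75
position: [0.5324, -0.0277, 0.0678]
tool_rot: [[0.0, -0.014, 1.0], [0.0, 1.0, 0.014], [-1.0, 0.0, 0.0]]
ft_force: [-3.9, 0.4, -2.1]
grip_width: 0.0001
```

Request:
carry_out([
  [[0, 0, 0.04, 0, 0, 0, 0], [0, 0, 0.08, 0, 0, 0, 0], [0, 0, 0.08, 0, 0, 0, 0], [0, 0, 0.08, 0, 0, 0, 0]],
])

```text
time_s: 7.08
position: [0.5332, -0.0277, 0.0678]
tool_rot: [[0.0, -0.014, 1.0], [-0.0, 1.0, 0.014], [-1.0, -0.0, 0.0]]
ft_force: [-3.0, -0.4, -3.3]
grip_width: 0.0
```

Request:
carry_out([
  [[0, 0, 0.04, 0, 0, 0, 0], [0, 0, 0.08, 0, 0, 0, 0], [0, 0, 0.08, 0, 0, 0, 0], [0, 0, 0.08, 0, 0, 0, 0]],
])

```text
time_s: 7.42
position: [0.534, -0.0277, 0.0678]
tool_rot: [[0.0, -0.014, 1.0], [0.0, 1.0, 0.014], [-1.0, 0.0, 0.0]]
ft_force: [-2.6, 0.1, -2.5]
grip_width: 0.0003
```

Request:
carry_out([
  [[0, 0, 0.04, 0, 0, 0, 0], [0, 0, 0.08, 0, 0, 0, 0], [0, 0, 0.08, 0, 0, 0, 0], [0, 0, 0.08, 0, 0, 0, 0]],
])

```text
time_s: 7.75
position: [0.5347, -0.0277, 0.0679]
tool_rot: [[0.0, -0.014, 1.0], [-0.0, 1.0, 0.014], [-1.0, -0.0, 0.0]]
ft_force: [-3.2, 0.1, -1.8]
grip_width: 0.0004
```

Request:
carry_out([
  [[0, 0, 0.04, 0, 0, 0, 0], [0, 0, 0.08, 0, 0, 0, 0], [0, 0, 0.08, 0, 0, 0, 0], [0, 0, 0.08, 0, 0, 0, 0]],
])

```text
time_s: 8.08
position: [0.5351, -0.0277, 0.0678]
tool_rot: [[-0.001, -0.014, 1.0], [0.0, 1.0, 0.014], [-1.0, 0.0, -0.001]]
ft_force: [-7.1, -0.8, -1.0]
grip_width: 0.0002
```

Request:
carry_out([
  [[0, 0, 0.03, 0, 0, 0, 0], [0, 0, 0.03, 0, 0, 0, 0], [0, 0, 0.03, 0, 0, 0, 0], [0, 0, 0.03, 0, 0, 0, 0]],
])

```text
time_s: 8.42
position: [0.5352, -0.0277, 0.0678]
tool_rot: [[-0.002, -0.014, 1.0], [0.0, 1.0, 0.014], [-1.0, 0.0, -0.002]]
ft_force: [-6.9, -0.5, -0.0]
grip_width: -0.0002
```

Request:
carry_out([
  [[0, 0, 0.03, 0, 0, 0, 0], [0, 0, 0.03, 0, 0, 0, 0], [0, 0, 0.03, 0, 0, 0, 0], [0, 0, 0.03, 0, 0, 0, 0]],
])

```text
time_s: 8.75
position: [0.5353, -0.0277, 0.0678]
tool_rot: [[-0.002, -0.014, 1.0], [0.0, 1.0, 0.014], [-1.0, 0.0, -0.002]]
ft_force: [-8.5, -0.8, 1.3]
grip_width: -0.0001
```

Request:
carry_out([
  [[0, 0, 0.03, 0, 0, 0, 0], [0, 0, 0.03, 0, 0, 0, 0], [0, 0, 0.03, 0, 0, 0, 0], [0, 0, 0.03, 0, 0, 0, 0], [0, 0, 0.03, 0, 0, 0, 0]],
])

```text
time_s: 9.17
position: [0.5355, -0.0277, 0.0678]
tool_rot: [[-0.002, -0.014, 1.0], [0.0, 1.0, 0.014], [-1.0, 0.0, -0.002]]
ft_force: [-8.2, -2.3, 2.1]
grip_width: -0.0
```

The stop is felt and held. I'll let go.

Request:
carry_out([
  [[0, 0, -3, 0, 0, 0, 0], [0, 0, -7, 0, 0, 0, 0], [0, 0, -11, 0, 0, 0, 0], [0, 0, -12.5, 0, 0, 0, 0], [-5, 0, -12.5, 0, 0, 0, 5.8]],
])

```text
time_s: 9.58
position: [0.4065, -0.0283, 0.1057]
tool_rot: [[-0.01, -0.013, 1.0], [0.004, 1.0, 0.013], [-1.0, 0.004, -0.01]]
ft_force: [0.4, 0.3, -0.9]
grip_width: 0.0106
```

```bash
python3 - <<'E'
from h import *
delta([.4555,-.297,.20],-27.8)
im=env.get_image("top");a=im["image"]
cv2.imwrite("pics/t2.png",cv2.resize(a[110:275,270:460],None,fx=4,fy=3.6,interpolation=cv2.INTER_CUBIC)[:, :, ::-1])
E
```

```text
t 9.58 pos [ 0.4065 -0.0283  0.1057] F [ 0.36  0.3  -0.91] w 0.0106
shift cm [ -9.59 -26.89   4.46] rv [ 0.498 -0.011 -0.002]
```

View pics/t2.png

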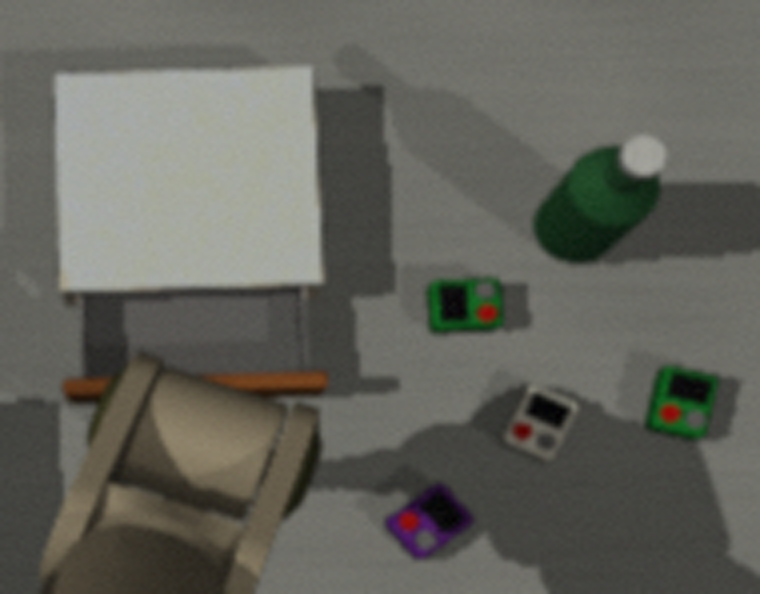

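The drawer has sprung out: its panel is now at crop (195,384) and the empty tray shows at (195,325). I'll go above the white timer.

Request:
carry_out([
  [[-3, -4, 1, 0.12, 0, 0, 6], [-5.5, -26.9, 4.5, 0.498, -0.01, 0, 6], [-5.5, -26.9, 4.5, 0.498, -0.01, 0, 6], [-5.5, -26.9, 4.5, 0.498, -0.01, 0, 6], [-5.5, -26.9, 4.5, 0.498, -0.01, 0, 6]],
])

```text
time_s: 10.05
position: [0.4491, -0.2279, 0.1566]
tool_rot: [[0.014, 0.471, 0.882], [-0.005, 0.882, -0.471], [-1.0, 0.002, 0.015]]
ft_force: [1.1, 1.2, -0.5]
grip_width: 0.0602
```

```bash
python3 -c "
from h import *
delta([.4555,-.297,.12],-27.8)"
```

```text
t 10.05 pos [ 0.4491 -0.2279  0.1566] F [ 1.08  1.17 -0.49] w 0.0602
shift cm [ 3.71 -5.8   3.77] rv [-0.005  0.015 -0.002]
```

Request:
carry_out([
  [[3.7, -4.5, 3.3, 0, 0, 0, 6], [3.7, -4.5, 3.3, 0, 0, 0, 6], [3.7, -4.5, 3.3, 0, 0, 0, 6], [3.7, -4.5, 3.3, 0, 0, 0, 6], [3.7, -4.5, 3.3, 0, 0, 0, 6]],
])

```text
time_s: 10.47
position: [0.4571, -0.2802, 0.1191]
tool_rot: [[0.011, 0.465, 0.885], [-0.004, 0.885, -0.465], [-1.0, 0.002, 0.012]]
ft_force: [0.4, -0.2, 0.1]
grip_width: 0.0598
```

```bash
python3 - <<'E'
from h import *
delta([.4555,-.297,.08],-27.8)
im=env.get_image("scene");a=im["image"][80:230,140:340]
for p in ([.4555,-.297,.034],[.480,-.310,.034],[.431,-.284,.034]): print((proj(im,p)-[140,80])*4)
cv2.imwrite("pics/s3.png",cv2.resize(a,None,fx=4,fy=4,interpolation=cv2.INTER_CUBIC)[:,:,::-1])
E
```

```text
t 10.47 pos [ 0.4571 -0.2802  0.1191] F [ 0.37 -0.16  0.08] w 0.0598
shift cm [ 3.91 -1.57  0.59] rv [ 0.002  0.012 -0.002]
[355.00213936 339.8978601 ]
[322.43014886 358.67564183]
[386.78778054 321.57340946]
```

View pics/s3.png

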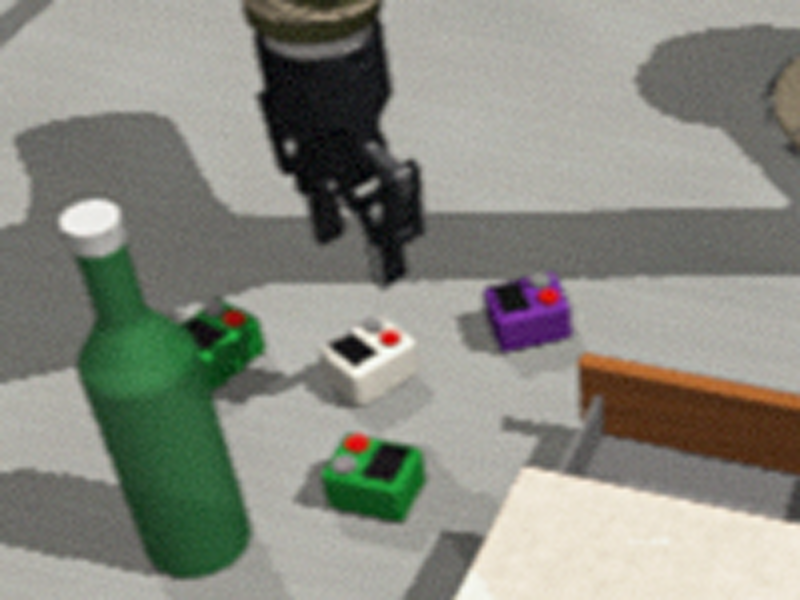

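```bash
python3 - <<'E'
from h import *
im=env.get_image("scene")
P=[(322,350),(374,319),(414,347),(360,373)]
W=np.array([cast(im,140+x/4,80+y/4,.034)[:2] for x,y in P])*1000
print(np.round(W),np.round(W.mean(0),1)); d=(W[0]+W[3]-W[1]-W[2])/2; print(np.degrees(np.arctan2(d[1],d[0])))
a=im["image"];m=((a.min(2)>120)).astype(np.uint8);print()
delta([.453,-.291,.06],-27.8)
im=env.get_image("top")
for p in ([.453,-.291,.034],[.4555,-.297,.034]): print(proj(im,p))
E
```

```text
[[ 472. -314.]
 [ 431. -294.]
 [ 450. -255.]
 [ 486. -279.]] [ 459.8 -285.4]
-30.440819995957064

t 10.57 pos [ 0.457  -0.2796  0.1194] F [ 0.18  0.6  -0.38] w 0.0599
shift cm [ 5.93 -1.21  0.1 ] rv [ 0.003  0.012 -0.002]
[403.56134274 227.24244164]
[405.47146742 226.39556373]
```

```bash
python3 - <<'E'
from h import *
s=env.observe();R=np.array(s["tool_rot"]);p=np.array(s["position"])
im=env.get_image("scene")
for w in(-.03,.03): print("tip s3 px",(proj(im,p+R@[.006,w,0])-[140,80])*4)
hs=cv2.cvtColor(im["image"],cv2.COLOR_RGB2HSV)
for n,box,z,th in(("roof",(230,185,360,300),.075,190),("timer",(215,155,248,185),.034,140)):
    x0,y0,x1,y1=box;m=((hs[...,1]<45)&(hs[...,2]>th)).astype(np.uint8)[y0:y1,x0:x1]
    c=max(cv2.findContours(m,0,1)[0],key=cv2.contourArea)+[x0,y0]
    q=cv2.approxPolyDP(cv2.convexHull(c),3,True)[:,0];print(n,q.tolist(),np.round([cast(im,*k,z)[:2]*1000 for k in q]).tolist())
im=env.get_image("top")
a=im["image"][205:250,380:430].astype(int)
m=(a.min(2)>110)|(0)
cv2.imwrite("pics/t4.png",np.hstack([cv2.resize(im["image"][205:250,380:430],None,fx=8,fy=8,interpolation=cv2.INTER_CUBIC)[:,:,::-1]]))
E
```

```text
tip s3 px [332.01512146 236.38322681]
tip s3 px [387.52835707 276.33422197]
roof [[270, 197], [349, 213], [330, 287], [240, 256]] [[575.0, -123.0], [570.0, 75.0], [777.0, 86.0], [759.0, -120.0]]
timer [[247, 155], [247, 184], [215, 184], [215, 155]] [[401.0, -266.0], [511.0, -217.0], [536.0, -299.0], [428.0, -353.0]]
```

View pics/t4.png

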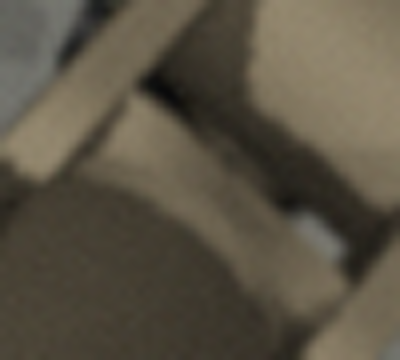

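```bash
python3 - <<'E'
from h import *
T=env.get_image("top");S=env.get_image("scene")
for n,im,f,box,o,k in(("top",T,"crop1",(490,370,600,475),(270,110),(4,3.6)),("scene",S,"s3",(300,300,435,420),(140,80),(4,4))):
    a=cv2.imread(f"pics/{n and f}.png");x0,y0,x1,y1=box;a=a[y0:y1,x0:x1];h=cv2.cvtColor(a,cv2.COLOR_BGR2HSV).astype(int)
    conv=lambda c:[o[0]+(c[0]+x0+.5)/k[0]-.5,o[1]+(c[1]+y0+.5)/k[1]-.5]
    g=a.max(2).astype(int);print(n,np.percentile(g,[5,30,50,70,90]))
    cent=lambda m:np.argwhere(m)[:,::-1].mean(0)
    top={"display":g<60,"red":(h[...,1]>120)&((h[...,0]<12)|(h[...,0]>168))&(g>90)}
    for q,m in top.items():
        m=m.astype(np.uint8);nn,l,st,ce=cv2.connectedComponentsWithStats(m);i=1+np.argmax(st[1:,4])
        print(q,st[i],"crop",np.round(ce[i]+[x0,y0]),"world",np.round(cast(im,*conv(ce[i]),.034)*1000))
    w=((a.min(2)>(135 if n=="top" else 150))).astype(np.uint8);w=cv2.morphologyEx(w,cv2.MORPH_CLOSE,np.ones((25,25)))
    nn,l,st,ce=cv2.connectedComponentsWithStats(w);i=1+np.argmax(st[1:,4]);print("white",st[i],np.round(ce[i]+[x0,y0]),np.round(cast(im,*conv(ce[i]),.034)*1000))
E
```

```text
top [ 32.  91. 101. 108. 130.]
display [ 38  24  40  32 782] crop [548. 410.] world [ 464. -301.   34.]
red [ 24  54  18  15 210] crop [522. 431.] world [ 447. -280.   34.]
white [ 17  40  40  41 633] [526. 433.] [ 445. -283.   34.]
scene [ 91. 158. 176. 181. 205.]
display [ 34  37  38  26 562] crop [352. 349.] world [ 464. -296.   34.]
red [ 81  31  18  14 207] crop [389. 338.] world [ 445. -277.   34.]
white [    0     0   135   120 14456] [372. 356.] [ 467. -280.   34.]
```

```bash
python3 -c "
from h import *
delta([.456,-.293,.06],-29)"
```

```text
t 10.82 pos [ 0.4567 -0.2799  0.1188] F [-0.66 -0.04  0.12] w 0.0596
shift cm [ 5.88 -1.21  0.49] rv [ 0.023  0.01  -0.002]
```

Request:
carry_out([
  [[0, -1.2, 0.5, 0.023, 0.01, 0, 6.8], [3, -1.2, 0.5, 0.023, 0.01, 0, 6.8], [5.9, -1.2, 0.5, 0.023, 0.01, 0, 6.8], [5.9, -1.2, 0.5, 0.023, 0.01, 0, 6.8], [5.9, -1.2, 0.5, 0.023, 0.01, 0, 6.8]],
])

```text
time_s: 11.23
position: [0.4556, -0.2936, 0.0589]
tool_rot: [[-0.001, 0.486, 0.874], [0.004, 0.874, -0.486], [-1.0, 0.003, -0.003]]
ft_force: [0.1, -0.6, -0.5]
grip_width: 0.0679
```

```bash
python3 - <<'E'
from h import *
delta([.456,-.293,.016],-29)
im=env.get_image("scene");a=im["image"][110:210,180:300]
cv2.imwrite("pics/s5.png",cv2.resize(a,None,fx=5,fy=5,interpolation=cv2.INTER_CUBIC)[:,:,::-1])
E
```

```text
t 11.23 pos [ 0.4556 -0.2936  0.0589] F [ 0.14 -0.56 -0.54] w 0.0679
shift cm [4.29 0.06 0.02] rv [-0.002 -0.003 -0.003]
```

View pics/s5.png

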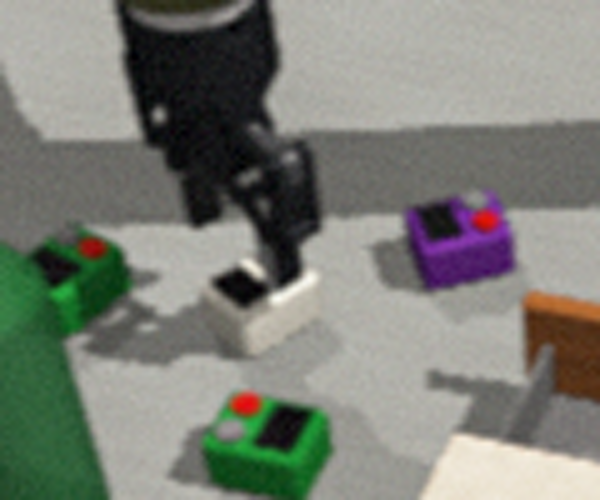

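```bash
python3 - <<'E'
from h import *
s=env.observe();R=np.array(s["tool_rot"]);p=np.array(s["position"])
im=env.get_image("scene")
c5=lambda X:np.round((proj(im,X)-[180,110])*5)
for w in(-.034,.034):
  print("inner tip now",c5(p+R@[.004,w,0])," at z.034",c5([*(p+R@[0,w,0])[:2],.034]), "at 0",c5([*(p+R@[0,w,0])[:2],.0]))
print("box corners if centred", [c5([*(p+R@[0,a*.022,b*.028])[:2],.034]).tolist() for a,b in((1,1),(1,-1),(-1,-1),(-1,1))])
P=[(202,297),(258,330),(320,279)]  # display-end far, near corner, button-end near
W=np.array([cast(im,180+(x+.5)/5-.5,110+(y+.5)/5-.5,.034) for x,y in P]);print(np.round(W*1000))
print("in tool y,z mm",np.round((W-p)@R[:,1:]*1000))
E
```

```text
inner tip now [206. 218.]  at z.034 [213. 248.] at 0 [222. 293.]
inner tip now [279. 276.]  at z.034 [285. 306.] at 0 [293. 351.]
box corners if centred [[230.0, 319.0], [312.0, 272.0], [266.0, 236.0], [183.0, 281.0]]
[[ 478. -313.   34.]
 [ 493. -272.   34.]
 [ 445. -257.   34.]]
in tool y,z mm [[ -6.  28.]
 [ 38.  22.]
 [ 27. -28.]]
```

```bash
python3 - <<'E'
from h import *
out=[]
T=env.get_image("top");S=env.get_image("scene")
for im,f,box,o,k in((T,"crop1",(485,365,605,485),(270,110),(4,3.6)),(S,"s3",(305,295,435,425),(140,80),(4,4))):
    a=cv2.imread(f"pics/{f}.png");x0,y0,x1,y1=box;a=a[y0:y1,x0:x1];s=390/a.shape[0];a=cv2.resize(a,(390,390),interpolation=cv2.INTER_CUBIC)
    a=cv2.convertScaleAbs(a,alpha=1.3)
    for z in(0,.034):
        q=[]
        for i,j in((1,1),(1,-1),(-1,-1),(-1,1)):
            X=np.array([.456,-.2936,z])+Rdown(-29)@[0,i*.022,j*.028]
            q.append(((proj(im,X)-o+.5)*k-.5-[x0,y0])*s)
        cv2.polylines(a,[np.int32(np.round(q))],True,(255,200,0) if z else (0,200,255),1)
    out.append(a)
cv2.imwrite("pics/cmp.png",np.hstack(out))
E
```

```text
(no output)
```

View pics/cmp.png

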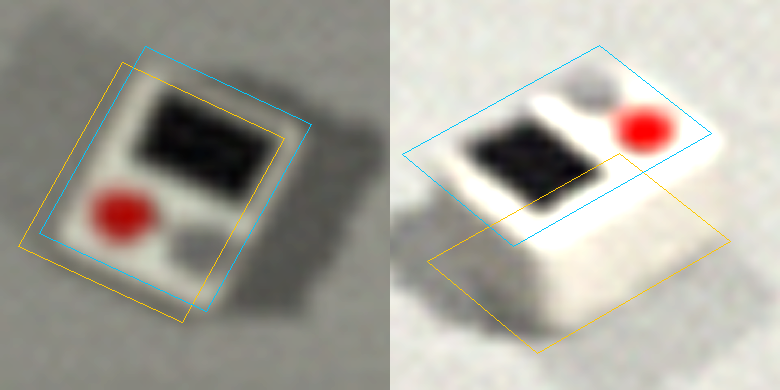

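Overlaid on the images, the estimate matches the timer in both views to within about 5 mm (cyan outline against the white top). I'll shift +3 mm in tool y and descend.

Request:
carry_out([
  [[1.5, 0.3, 0, 0, 0, 0, 6.8], [3, 0.3, 0, 0, 0, 0, 6.8], [4.2, 0.3, 0, 0, 0, 0, 6.8], [4.2, 0.3, 0, 0, 0, 0, 6.8], [4.2, 0.3, 0, 0, 0, 0, 6.8]],
])

```text
time_s: 11.85
position: [0.4576, -0.2909, 0.0181]
tool_rot: [[0.001, 0.485, 0.874], [0.002, 0.874, -0.485], [-1.0, 0.002, 0.0]]
ft_force: [-0.1, 1.0, 0.4]
grip_width: 0.068
```

Request:
carry_out([
  [[0, 0, 0, 0, 0, 0, 3.5], [0, 0, 0, 0, 0, 0, 3.5], [0, 0, 0, 0, 0, 0, 3.5], [0, 0, 0, 0, 0, 0, 3.5], [0, 0, 0, 0, 0, 0, 3.5]],
], grip_force=35)

```text
time_s: 12.27
position: [0.4579, -0.2912, 0.0187]
tool_rot: [[0.003, 0.485, 0.874], [0.001, 0.874, -0.485], [-1.0, 0.002, 0.002]]
ft_force: [-0.9, 0.2, 6.0]
grip_width: 0.0433
```

Request:
carry_out([
  [[-3, 0, 0, 0, 0, 0, 3.5], [-7, 0, 0, 0, 0, 0, 3.5], [-11, 0, 0, 0, 0, 0, 3.5], [-12, 0, 0, 0, 0, 0, 3.5], [-12, 0, 0, 0, 0, 0, 3.5]],
])

```text
time_s: 12.68
position: [0.4583, -0.2918, 0.1408]
tool_rot: [[0.006, 0.485, 0.874], [-0.003, 0.874, -0.485], [-1.0, 0.001, 0.006]]
ft_force: [0.1, -0.1, -1.3]
grip_width: 0.0433
```

```bash
python3 -c "
from h import *
delta([.517,-.027,.13],.8)"
```

```text
t 12.68 pos [ 0.4583 -0.2918  0.1408] F [ 0.12 -0.08 -1.31] w 0.0433
shift cm [ 1.05 26.   -7.72] rv [-0.521  0.006  0.001]
```

Request:
carry_out([
  [[1, 3, -1, -0.1, 0, 0, 3.5], [1, 7, -2, -0.2, 0, 0, 3.5], [1, 11, -3.2, -0.3, 0, 0, 3.5], [1, 15, -4.4, -0.42, 0.006, 0, 3.5], [1, 19, -5.6, -0.52, 0.006, 0, 3.5]],
])

```text
time_s: 13.1
position: [0.4998, -0.0958, 0.1262]
tool_rot: [[-0.008, -0.018, 1.0], [0.005, 1.0, 0.018], [-1.0, 0.005, -0.008]]
ft_force: [1.1, 0.0, -0.4]
grip_width: 0.0434
```

```bash
python3 -c "
from h import *
delta([.517,-.027,.12],.8)"
```

```text
t 13.1 pos [ 0.4998 -0.0958  0.1262] F [ 1.14  0.   -0.44] w 0.0434
shift cm [0.65 6.85 1.85] rv [ 0.004 -0.008 -0.005]
```

Request:
carry_out([
  [[0, 3, 1, 0, 0, 0, 3.5], [0, 5.5, 1.8, 0, 0, 0, 3.5], [0, 6, 1.8, 0, 0, 0, 3.5], [0, 6, 1.8, 0, 0, 0, 3.5], [0, 6, 1.8, 0, 0, 0, 3.5]],
])

```text
time_s: 13.52
position: [0.5171, -0.0379, 0.127]
tool_rot: [[-0.007, -0.014, 1.0], [0.004, 1.0, 0.014], [-1.0, 0.004, -0.007]]
ft_force: [0.3, -0.6, -0.1]
grip_width: 0.0434
```

```bash
python3 - <<'E'
from h import *
delta([.517,-.027,.036],.8)
im=env.get_image("scene");a=im["image"][110:250,220:380]
cv2.imwrite("pics/s6.png",cv2.resize(a,None,fx=4,fy=4,interpolation=cv2.INTER_CUBIC)[:,:,::-1])
E
```

```text
t 13.52 pos [ 0.5171 -0.0379  0.127 ] F [ 0.32 -0.55 -0.08] w 0.0434
shift cm [9.1  1.05 0.06] rv [-0.    -0.007 -0.004]
```

View pics/s6.png

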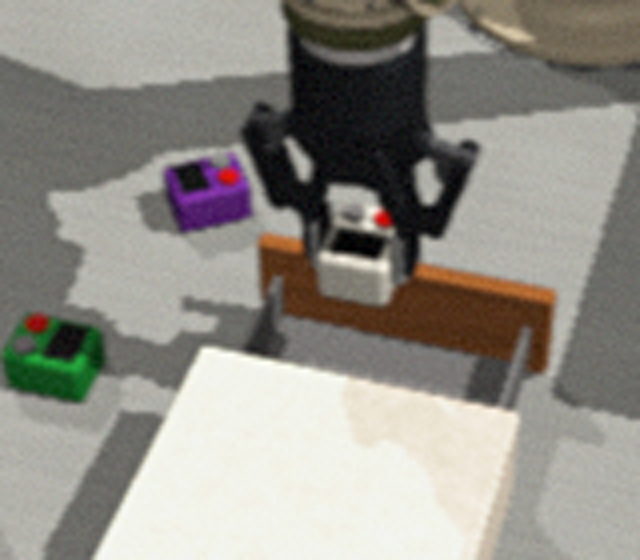

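The timer is held level at s6 (357,250) over the open tray, with the panel at (260–555, ~290). I'll check its x offset in the grip before lowering.

```bash
python3 - <<'E'
from h import *
im=env.get_image("scene")
for z,(x,y) in((.108,(390,303)),(.108,(321,292)),(.142,(395,262)),(.142,(320,252))): print(np.round(cast(im,220+x/4,110+y/4,z)*1000))
E
```

```text
[535. -14. 108.]
[538. -56. 108.]
[535. -11. 142.]
[540. -56. 142.]
```

Request:
carry_out([
  [[0, 1, 0.5, 0, -0.007, 0, 3.5], [3, 1, 0.5, 0, -0.007, 0, 3.5], [6, 1, 0.5, 0, -0.007, 0, 3.5], [7.5, 1, 0.5, 0, -0.007, 0, 3.5], [8, 1, 0.5, 0, -0.007, 0, 3.5]],
])

```text
time_s: 14.03
position: [0.5211, -0.0272, 0.0456]
tool_rot: [[-0.002, -0.012, 1.0], [0.005, 1.0, 0.012], [-1.0, 0.005, -0.002]]
ft_force: [-0.5, 0.1, -0.1]
grip_width: 0.0435
```

Request:
carry_out([
  [[0.2, 0, 0, 0, 0, 0, 3.5], [0.5, 0, 0, 0, 0, 0, 3.5], [0.7, 0, 0, 0, 0, 0, 3.5], [0.9, 0, 0, 0, 0, 0, 3.5], [0.9, 0, 0, 0, 0, 0, 3.5]],
])

```text
time_s: 14.45
position: [0.5224, -0.0273, 0.0393]
tool_rot: [[0.003, -0.013, 1.0], [0.004, 1.0, 0.013], [-1.0, 0.004, 0.003]]
ft_force: [-1.2, 0.0, -0.4]
grip_width: 0.0434
```

Request:
carry_out([
  [[0.1, 0, 0, 0, 0, 0, 3.5], [0.3, 0, 0, 0, 0, 0, 3.5], [0.3, 0, 0, 0, 0, 0, 3.5], [0.3, 0, 0, 0, 0, 0, 3.5]],
])

```text
time_s: 14.78
position: [0.5222, -0.0272, 0.036]
tool_rot: [[0.002, -0.013, 1.0], [0.004, 1.0, 0.013], [-1.0, 0.004, 0.002]]
ft_force: [-0.1, -0.6, -0.6]
grip_width: 0.0435
```

Request:
carry_out([
  [[0.1, 0, 0, 0, 0, 0, 3.5], [0.15, 0, 0, 0, 0, 0, 3.5], [0.15, 0, 0, 0, 0, 0, 3.5], [0.15, 0, 0, 0, 0, 0, 3.5]],
])

```text
time_s: 15.12
position: [0.5222, -0.0272, 0.0345]
tool_rot: [[0.002, -0.013, 1.0], [0.004, 1.0, 0.013], [-1.0, 0.004, 0.002]]
ft_force: [0.5, -0.1, -0.4]
grip_width: 0.0434
```

Request:
carry_out([
  [[0.1, 0, 0, 0, 0, 0, 3.5], [0.15, 0, 0, 0, 0, 0, 3.5], [0.15, 0, 0, 0, 0, 0, 3.5], [0.15, 0, 0, 0, 0, 0, 3.5]],
])

```text
time_s: 15.45
position: [0.5222, -0.0272, 0.033]
tool_rot: [[0.002, -0.013, 1.0], [0.004, 1.0, 0.013], [-1.0, 0.004, 0.002]]
ft_force: [0.3, -0.2, -1.1]
grip_width: 0.0431
```

Request:
carry_out([
  [[0.1, 0, 0, 0, 0, 0, 3.5], [0.15, 0, 0, 0, 0, 0, 3.5], [0.15, 0, 0, 0, 0, 0, 3.5], [0.15, 0, 0, 0, 0, 0, 3.5]],
])

```text
time_s: 15.78
position: [0.5228, -0.0272, 0.0326]
tool_rot: [[0.004, -0.013, 1.0], [0.003, 1.0, 0.013], [-1.0, 0.003, 0.004]]
ft_force: [-1.3, 1.4, 10.5]
grip_width: 0.0436
```

Contact with the floor is felt. I'll ease off and open.

Request:
carry_out([
  [[-0.1, 0, 0, 0, 0, 0, 3.5], [-0.1, 0, 0, 0, 0, 0, 6], [-0.1, 0, 0, 0, 0, 0, 6], [-0.1, 0, 0, 0, 0, 0, 6], [-0.1, 0, 0, 0, 0, 0, 6]],
])

```text
time_s: 16.2
position: [0.5222, -0.0273, 0.0323]
tool_rot: [[0.002, -0.013, 1.0], [0.004, 1.0, 0.013], [-1.0, 0.004, 0.002]]
ft_force: [-0.2, -0.4, 0.2]
grip_width: 0.0603
```

Request:
carry_out([
  [[-1, 0, 0, 0, 0, 0, 6], [-3, 0, 0, 0, 0, 0, 6], [-6, 0, 0, 0, 0, 0, 6], [-8.5, 0, 0, 0, 0, 0, 6], [-9, 0, -3, 0, 0, 0, 3]],
])

```text
time_s: 16.62
position: [0.4969, -0.0291, 0.127]
tool_rot: [[0.013, -0.014, 1.0], [0.001, 1.0, 0.014], [-1.0, 0.001, 0.013]]
ft_force: [-0.1, -0.9, 1.3]
grip_width: 0.0494
```

```bash
python3 - <<'E'
from h import *
delta([.42,-.027,.12],.8)
E
```

```text
t 16.62 pos [ 0.4969 -0.0291  0.127 ] F [-0.14 -0.93  1.33] w 0.0494
shift cm [ 0.6   0.32 -7.69] rv [-0.     0.013 -0.001]
```

Request:
carry_out([
  [[0, 0.1, -4, 0, 0.013, 0, 0], [0, 0.1, -7.5, 0, 0.013, 0, 0], [0, 0.1, -7.5, 0, 0.013, 0, 0], [0, 0.1, -7.5, 0, 0.013, 0, 0], [0, 0.1, -7.5, 0, 0.013, 0, 0]],
])

```text
time_s: 17.03
position: [0.4178, -0.0283, 0.123]
tool_rot: [[-0.009, -0.013, 1.0], [0.003, 1.0, 0.013], [-1.0, 0.003, -0.009]]
ft_force: [0.1, -0.1, -0.3]
grip_width: 0.0001
```

```bash
python3 - <<'E'
from h import *
delta([.425,-.0278,.0678],.8)
im=env.get_image("scene");a=im["image"][110:250,220:380]
cv2.imwrite("pics/s7.png",cv2.resize(a,None,fx=4,fy=4,interpolation=cv2.INTER_CUBIC)[:,:,::-1])
E
```

```text
t 17.03 pos [ 0.4178 -0.0283  0.123 ] F [ 0.08 -0.1  -0.26] w 0.0001
shift cm [5.52 0.02 0.77] rv [-0.001 -0.009 -0.003]
```

View pics/s7.png

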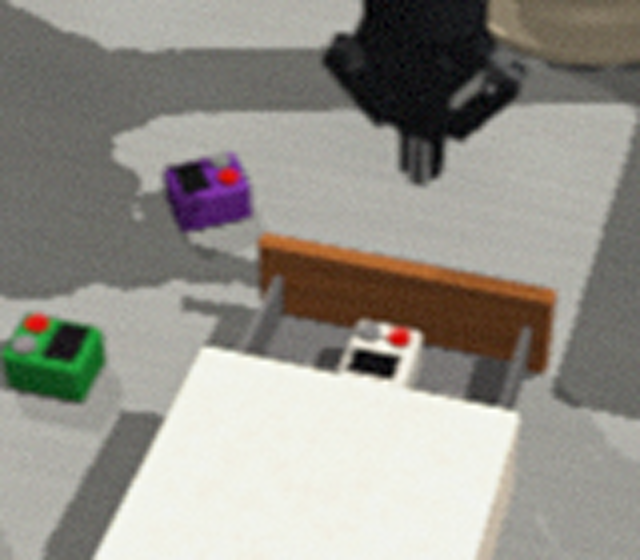

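The timer stands upright in the tray at s7 (382,355), display up. I'll lower the shut fingers in front of the panel and press.

Request:
carry_out([
  [[2, 0, 0.4, 0, -0.009, 0, 0], [5.5, 0, 0.7, 0, -0.009, 0, 0], [5.5, 0, 0.7, 0, -0.009, 0, 0], [5.5, 0, 0.7, 0, -0.009, 0, 0], [5.5, 0, 0.7, 0, -0.009, 0, 0]],
])

```text
time_s: 17.5
position: [0.4242, -0.0278, 0.0682]
tool_rot: [[-0.001, -0.013, 1.0], [0.004, 1.0, 0.013], [-1.0, 0.004, -0.001]]
ft_force: [0.5, -1.6, 0.1]
grip_width: 0.0002
```

Request:
carry_out([
  [[0, 0, 0.5, 0, 0, 0, 0], [0, 0, 1, 0, 0, 0, 0], [0, 0, 1.5, 0, 0, 0, 0], [0, 0, 2, 0, 0, 0, 0], [0, 0, 2.5, 0, 0, 0, 0]],
])

```text
time_s: 17.92
position: [0.4488, -0.0273, 0.0675]
tool_rot: [[-0.002, -0.013, 1.0], [0.004, 1.0, 0.013], [-1.0, 0.004, -0.002]]
ft_force: [-3.0, -0.6, 2.9]
grip_width: -0.0
```

Request:
carry_out([
  [[0, 0, 0.4, 0, 0, 0, 0], [0, 0, 0.9, 0, 0, 0, 0], [0, 0, 1.4, 0, 0, 0, 0], [0, 0, 1.9, 0, 0, 0, 0], [0, 0, 2.4, 0, 0, 0, 0]],
])

```text
time_s: 18.33
position: [0.4728, -0.0269, 0.0671]
tool_rot: [[-0.002, -0.013, 1.0], [0.004, 1.0, 0.013], [-1.0, 0.004, -0.002]]
ft_force: [-4.1, 0.4, 2.1]
grip_width: -0.0002
```

Request:
carry_out([
  [[0, 0, 0.5, 0, 0, 0, 0], [0, 0, 1.0, 0, 0, 0, 0], [0, 0, 1.5, 0, 0, 0, 0], [0, 0, 2.0, 0, 0, 0, 0], [0, 0, 2.5, 0, 0, 0, 0]],
])

```text
time_s: 18.75
position: [0.4974, -0.0266, 0.067]
tool_rot: [[-0.003, -0.013, 1.0], [0.004, 1.0, 0.013], [-1.0, 0.004, -0.003]]
ft_force: [-7.1, 0.2, 4.4]
grip_width: 0.0001
```

Request:
carry_out([
  [[0, 0, 0.5, 0, 0, 0, 0], [0, 0, 1.0, 0, 0, 0, 0], [0, 0, 1.5, 0, 0, 0, 0], [0, 0, 2.0, 0, 0, 0, 0], [0, 0, 2.2, 0, 0, 0, 0]],
])

```text
time_s: 19.17
position: [0.5199, -0.0263, 0.0669]
tool_rot: [[-0.002, -0.013, 1.0], [0.004, 1.0, 0.013], [-1.0, 0.004, -0.002]]
ft_force: [-5.2, 0.7, 2.3]
grip_width: -0.0003
```

Previous stop was at about 0.5350. I'll go to ~0.532, then in small steps.

Request:
carry_out([
  [[0, 0, 0.3, 0, 0, 0, 0], [0, 0, 0.6, 0, 0, 0, 0], [0, 0, 0.9, 0, 0, 0, 0], [0, 0, 1.1, 0, 0, 0, 0], [0, 0, 1.1, 0, 0, 0, 0]],
])

```text
time_s: 19.58
position: [0.5308, -0.0262, 0.0669]
tool_rot: [[-0.002, -0.013, 1.0], [0.004, 1.0, 0.013], [-1.0, 0.004, -0.002]]
ft_force: [-2.6, 2.3, -0.1]
grip_width: 0.0
```

Request:
carry_out([
  [[0, 0, 0.04, 0, 0, 0, 0], [0, 0, 0.08, 0, 0, 0, 0], [0, 0, 0.12, 0, 0, 0, 0], [0, 0, 0.15, 0, 0, 0, 0], [0, 0, 0.15, 0, 0, 0, 0]],
])

```text
time_s: 20.0
position: [0.5318, -0.0262, 0.0669]
tool_rot: [[-0.002, -0.013, 1.0], [0.004, 1.0, 0.013], [-1.0, 0.004, -0.002]]
ft_force: [-3.8, 1.2, 0.2]
grip_width: -0.0003
```

Request:
carry_out([
  [[0, 0, 0.05, 0, 0, 0, 0], [0, 0, 0.1, 0, 0, 0, 0], [0, 0, 0.15, 0, 0, 0, 0], [0, 0, 0.2, 0, 0, 0, 0], [0, 0, 0.2, 0, 0, 0, 0]],
])

```text
time_s: 20.42
position: [0.5341, -0.0263, 0.067]
tool_rot: [[-0.002, -0.013, 1.0], [0.004, 1.0, 0.013], [-1.0, 0.004, -0.002]]
ft_force: [-4.1, 1.1, -0.6]
grip_width: -0.0002
```

Request:
carry_out([
  [[0, 0, 0.04, 0, 0, 0, 0], [0, 0, 0.06, 0, 0, 0, 0], [0, 0, 0.06, 0, 0, 0, 0], [0, 0, 0.06, 0, 0, 0, 0]],
])

```text
time_s: 20.75
position: [0.5345, -0.0262, 0.067]
tool_rot: [[-0.002, -0.013, 1.0], [0.004, 1.0, 0.013], [-1.0, 0.004, -0.002]]
ft_force: [-3.6, -0.1, -0.4]
grip_width: -0.0001
```

Request:
carry_out([
  [[0, 0, 0.04, 0, 0, 0, 0], [0, 0, 0.06, 0, 0, 0, 0], [0, 0, 0.06, 0, 0, 0, 0], [0, 0, 0.06, 0, 0, 0, 0]],
])

```text
time_s: 21.08
position: [0.5349, -0.0262, 0.067]
tool_rot: [[-0.002, -0.013, 1.0], [0.004, 1.0, 0.013], [-1.0, 0.004, -0.002]]
ft_force: [-4.3, 1.0, 0.5]
grip_width: 0.0002
```

Request:
carry_out([
  [[0, 0, 0.04, 0, 0, 0, 0], [0, 0, 0.05, 0, 0, 0, 0], [0, 0, 0.05, 0, 0, 0, 0], [0, 0, 0.05, 0, 0, 0, 0]],
])

```text
time_s: 21.42
position: [0.5351, -0.0262, 0.067]
tool_rot: [[-0.003, -0.013, 1.0], [0.004, 1.0, 0.013], [-1.0, 0.004, -0.003]]
ft_force: [-7.0, 0.4, 1.4]
grip_width: 0.0001
```

Request:
carry_out([
  [[0, 0, 0.04, 0, 0, 0, 0], [0, 0, 0.05, 0, 0, 0, 0], [0, 0, 0.05, 0, 0, 0, 0], [0, 0, 0.05, 0, 0, 0, 0]],
])

```text
time_s: 21.75
position: [0.5353, -0.0262, 0.067]
tool_rot: [[-0.004, -0.013, 1.0], [0.004, 1.0, 0.013], [-1.0, 0.004, -0.004]]
ft_force: [-9.1, -1.2, 2.6]
grip_width: 0.0001
```

Request:
carry_out([
  [[0, 0, 0.02, 0, 0, 0, 0], [0, 0, 0.02, 0, 0, 0, 0], [0, 0, 0.02, 0, 0, 0, 0], [0, 0, 0.02, 0, 0, 0, 0]],
])

```text
time_s: 22.08
position: [0.5354, -0.0262, 0.067]
tool_rot: [[-0.004, -0.013, 1.0], [0.004, 1.0, 0.013], [-1.0, 0.004, -0.004]]
ft_force: [-8.8, -0.1, 2.3]
grip_width: -0.0002
```

Request:
carry_out([
  [[0, 0, -0.5, 0, 0, 0, 0], [0, 0, -1, 0, 0, 0, 0], [0, 0, -1.7, 0, 0, 0, 0], [0, 0, -3, 0, 0, 0, 0], [0, 0, -5, 0, 0, 0, 0]],
])

```text
time_s: 22.5
position: [0.4873, -0.0273, 0.0675]
tool_rot: [[0.002, -0.013, 1.0], [0.003, 1.0, 0.013], [-1.0, 0.003, 0.002]]
ft_force: [-0.1, 0.0, 0.3]
grip_width: -0.0003
```

Request:
carry_out([
  [[0, 0, -3, 0, 0, 0, 0], [-2, 0, -6, 0, 0, 0, 0], [-4, 0, -8, 0, 0, 0, 0], [-6, 0, -8, 0, 0, 0, 0], [-6, 0, -8, 0, 0, 0, 0]],
])

```text
time_s: 22.92
position: [0.4074, -0.0288, 0.1305]
tool_rot: [[0.006, -0.013, 1.0], [0.001, 1.0, 0.013], [-1.0, 0.001, 0.006]]
ft_force: [1.1, -1.0, 0.2]
grip_width: -0.0
```

```bash
python3 - <<'E'
from h import *
delta([.42,-.0278,.12],.8)
im=env.get_image("scene")
cv2.imwrite("pics/s8.png",im["image"][:,:,::-1])
E
```

```text
t 22.92 pos [ 0.4074 -0.0288  0.1305] F [ 1.09 -1.04  0.2 ] w -0.0
shift cm [1.06 0.08 1.25] rv [-0.001  0.006 -0.001]
```

View pics/s8.png

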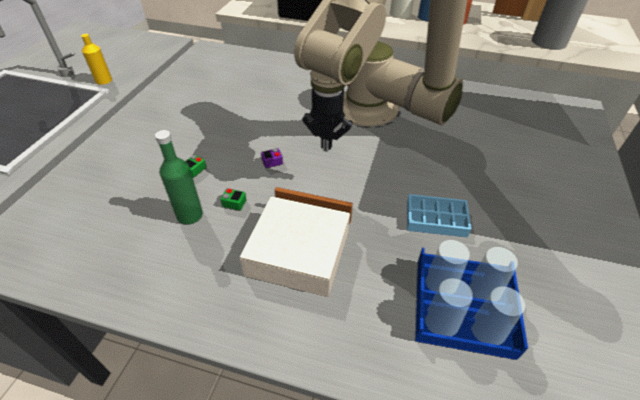

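The drawer is shut again, with its panel at (313,200) just as in the first picture. The white timer is inside, everything else is where it was, and the arm is clear.

```bash
python3 -c "
from h import *
env.close_job()"
```

```text
the job is handed in; nothing more can be done
```

The job is done and handed in at about 23 s of the 72 s allowed. I pressed the drawer front in until it tripped and sprang out. I then set the white timer down upright on the tray floor and pressed the front in again until it latched.

**Pressing:** both presses met the rubber stop at the same depth, about 14 mm past shut. The highest force I read was about 9 N, but force is only reported at the end of each move, so a brief peak in between would not show.

**Checks:**
- **Timer:** a picture before closing showed it upright in the tray with its display up. I could not see inside once the drawer was shut.
- **Drawer:** the last picture shows the front panel back in its starting place.
- **Other objects:** the bottle, ice tray, glass rack and the look-alike timers looked unmoved in the last picture, and the arm was clear.

**Disagreement:** the two cameras first differed by about 12 mm on the timer's position. Overlaying the estimate on both views brought that to within about 5 mm, and the grip closed at 43 mm on the 44 mm side as expected.

I viewed 12 pictures, two over the budget of 10.

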